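Dial the reference-block case's wheel lock and draw its bolt

ROBOT

A 6-joint arm with a two-finger parallel gripper is mounted at the origin on a cart in front of the work surface, level with it; the furniture and walls round the work are solid. World frame = base frame: x ahead of the robot, y to its left, z up, the work surface at z = 0. Lengths are in m, angles in rad, forces in N, time in s.
With the tool pointing down it reaches from about 0.15 to 0.775 m from the base axis. Payload 6.1 kg.
Tool frame: the origin (TCP) lies between the finger pads; the fingertips stand 17 mm ahead of it and the grasp point (between the pads) lies 2 mm behind it; z points along the fingers, y is the direction in which the jaws open and shut (so a half turn about z gives the same grasp; the last joint's range is limited). The gripper opens to 85 mm and grips with 20 to 120 N. Pads are 22 mm wide; open, the fingers measure 114 mm over their backs; the gripper's body (76 mm by 85 mm) begins 54 mm behind the grasp point. The pads swing forward as they close: fully open they stand 13 mm farther back than shut.
Start: joints at [1.311, 0.126, -0.04, 1.405, 0, 1.571], TCP at [0.135, 0.507, 0.248] pointing down, gripper open.
Joint ranges: [-2.72, 2.72], [-0.95, 1.95], [-1.27, 1.35], [-1.78, 2.02], [-1.46, 1.47], [-3.14, 3.14]. Speed limits (rad/s): [2.39, 2.39, 3.01, 3.14, 3.14, 3.14].

INTERFACE

Orientations are given as a unit quaternion [w, x, y, z].
In Python, from workcell import robot gives the robot as it stands. The module is installed in compiled form; this text tells all that it offers. Calls block until the motion is done:
- robot.move_to(position, orientation): joint-space move of the TCP to a pose.
- robot.line_to(position, orientation=None, rate=0.15, guard=None): straight line of the TCP; orientation=None keeps the orientation; rate is the mean speed in m/s. With guard (N) it stops when the force on the tool has changed by that much, and returns True; else False.
- robot.movej(angles): joint-space move.
- robot.set_gripper(opening): finger opening in m; the grip force is fixed at half the most; returns when the fingers have stopped.
- robot.sleep(seconds).
- robot.ik(position, orientation): joint angles nearest the present ones, or None.
- robot.sense(): the state.
- robot.camera(name): name is "scene" or "top"; returns a dict with "pixels" (400x640x3 uint8, red, green, blue), "K" (3x3 intrinsics, pixels), "position" and "orientation" of the camera in the world. Camera axes: x right, y down, z forward; pixel columns grow to the right and rows downward; lengths in m; the calibration is good to about 2 mm. A picture is of the moment at which its call begins. There is no depth.
A pose or a line that the arm cannot do raises robot.IKError and nothing moves.
- robot.close_job(): hands the job in, once; it reports no verdict.
Trained networks look in the newest picture that a camera, given by its name, has taken for a name from the list of things; names that differ only in an ending like _2 or _b are one class to them, and where a whole thing is asked for, a point or a joint stands for the part that bears it (a point fixed in the world has none). Each returns a list of dicts, best first, with "confidence" (0 to 1); they miss things now and then, are a little off and sometimes report something else, mostly with a low value. They report only what shows in the picture. A call takes as long as a camera call.
- robot.silhouettes(camera, thing): "region" (400x640 bool, what is visible of it) and "box" ([centre column, centre row, width, height] in pixels, round what is visible of it).
The state is a dict: "time": time; "joints": joint angles; "qvel": joint speeds; "effort": joint torques, N m; "position": TCP position; "eef_rot": TCP orientation; "ft_force": force on the tool from outside, world axes, zero at the start; "wrist_torque": the same for the moment, N m; "gripper_width": finger opening in m.
Only numpy, scipy, OpenCV 4.12 (cv2) and the standard library are available. Lean on these libraries where they do the work, as an engineer would, in place of code of your own. Each camera call takes 0.05 s, during which the arm holds its last target.

TASK

Unlock the wooden reference-block case: gently roll the three numbered thumbwheels of its lock so that, from left to right, the faces with 2, 5 and 3 dots stand on top, each centred between its index marks. Then slide the bolt by its upright tab all the way to the right, out of the hasp eye, leave it there with the code still set, and do not force anything or disturb the things lying around.

Things in the scene. Friction and masses are not known exactly. Their poses are not given: they have to be found in the camera images.
- lock: Fixed grey lock housing (154 mm wide, roof at z = 64 mm) on a dark base plate and a plinth of unknown height, a brown wooden case (138x200x66 mm, lid top at z = 72 mm, two small things lying on it) behind it. Origin: the base plate's underside, 0 to 15 mm above the bench, 42 mm below the middle wheel's centre. x points from the front to the case, y to the left along the axle, z up.
- wheel_1 (a joint): Left thumbwheel, rad: a smooth white wheel with six faces 60 degrees (31 mm of rim) apart carrying 1 to 6 black dots. Value 0 has face 1 on top, 1.047 face 2, 2.094 face 3, 3.142 face 4, 4.189 face 5, 5.236 face 6; stops at -0.5 and 5.74. It grows as the wheel's top rolls away from the lock's front (lock +x), 30 mm per rad. Code value 1.047.
- wheel_2 (a joint): Middle thumbwheel, read as wheel_1. Code value 4.189. No wheel clicks: a hub brake (0.08 N m, 2.7 N at the rim) holds it where it is left. A fingertip pressed down on top with about 7 to 12 N and dragged along turns it; lighter slips, and above 18 N the wheel is damaged. Each axle gives on a stiff spring: 1 mm down per 6 N.
- wheel_3 (a joint): Right thumbwheel, read as wheel_1. Code value 2.094. The gates let the bolt pass when every wheel is within 0.1 rad of its code value.
- wheel_1_centre (a point): Centre of the left wheel on its axle, at lock z = 42 mm; axes as lock. Each wheel has 30 mm radius and is 16 mm wide along the axle; its top stands nominally at lock z = 72 mm, 8 mm proud of the roof, 30 mm of roof between wheels. Its bearing is worn: this point is the nominal centre, and each wheel really stands up to 3.5 mm higher or lower, so find its top by touch.
- wheel_2_centre (a point): Centre of the middle wheel, likewise; 46 mm to the right of wheel 1's.
- wheel_3_centre (a point): Centre of the right wheel, likewise; 46 mm to the right of wheel 2's.
- bolt: Loose steel bolt, a 10 mm square bar 232 mm long in the housing, along lock y, in front of the wheels. Origin on its axis, at lock x = -42, z = 42 mm, and y = 0 when locked. With all wheels at the code it slides 17 mm freely toward lock -y (right) to a solid stop; else its teeth meet the wheels' discs within 3 mm. Forced against them with over 20 N they are damaged.
- bolt_tab (a point): Middle of the graspable part of the bolt's upright tab at its right end, at lock z = 67 mm. The tab is 18 mm along lock x and 10 mm along lock y; its top is at lock z = 77 mm, the bar's upper side at 47 mm. Its left face starts 44 mm right of the housing; space is free on all its sides.
- loupe: Bystander: black loupe, 42 mm wide, 30 mm high, on the case lid; not to be moved.
- block_b: Bystander: steel disc, 36 mm wide, 12 mm high, on the case lid; not to be moved.
- petri_dish: Bystander: clear-walled dish, 59 mm wide, left of the lock; not to be moved.
- specimen_0: Bystander: black round specimen mount, 30 mm wide; not to be moved.
- tweezers: Bystander: steel tweezers, 118 mm; not to be moved.
- etch: Bystander: brown dropper bottle, 113 mm high; not to be moved.
- screwdriver_s: Bystander: small yellow screwdriver, 120 mm; not to be moved.
- usb_stick: Bystander: USB stick, 48 mm; not to be moved.
- battery_a: Bystander: battery, 51 mm; not to be moved.

How it is judged:
By the outcome, as a careful person would: the job done as asked, in the order asked, and still so for the second after the job is handed in, with the robot touching nothing.
It also fails if it takes over 58 s, if anything falls off the work surface, if the arm or the gripper's body presses on something with over 40 N, if the wrist force passes 120 N, or if a joint passes its speed limit or range.

## Working session

There is one attempt and no reset: what is moved stays moved. The work goes in short steps, each a Python script; the robot and the scene stay as the last script left them, time stands still between calls to the robot, and variables do not carry over. Pictures are saved under pics/ and viewed, and the job is handed in when it is done.

```bash
mkdir -p pics
python3 - <<'E'
from workcell import robot
import cv2,json
s=robot.sense()
print(s)
for n in("scene","top"):
    c=robot.camera(n)
    cv2.imwrite(f"pics/{n}0.png",c["pixels"][:,:,::-1])
    print(n,c["K"],c["position"],c["orientation"])
print(robot.sense()["time"])
E
```

```text
{'time': 0.0, 'joints': array([ 1.31102878e+00,  1.26410094e-01, -4.05951024e-02,  1.40544293e+00,
       -3.76130676e-06,  1.57081154e+00]), 'qvel': array([ 4.27971282e-05,  1.45095298e-03,  6.94498743e-04,  1.17722386e-03,
       -1.28475361e-03,  1.59312246e-03]), 'effort': array([ 3.56662858e-04, -4.35912609e+01,  3.52924240e+01,  1.72062556e-02,
       -9.93857634e-05,  1.19505046e-05]), 'position': array([0.13474998, 0.50700812, 0.2475186 ]), 'eef_rot': array([-1.05098728e-04,  1.29526394e-01,  9.91575631e-01, -8.19188652e-04]), 'ft_force': array([ 0.90994295, -0.3879506 , -0.07817598]), 'wrist_torque': array([0.01560128, 0.04881447, 0.00492417]), 'gripper_width': 0.0854248037193342}
scene [[410.79735775   0.         318.82877973]
 [  0.         410.79735775 198.8064458 ]
 [  0.           0.           1.        ]] [-0.35203174 -0.70612409  0.68919134] [-0.47275865  0.77425039 -0.36512464  0.20909233]
top [[506.77058151   0.         319.5587496 ]
 [  0.         506.77058151 200.86157788]
 [  0.           0.           1.        ]] [0.2040015  0.03912687 1.58584134] [-0.06699564  0.70668561 -0.70107302  0.06785025]
0.1
```

View pics/scene0.png

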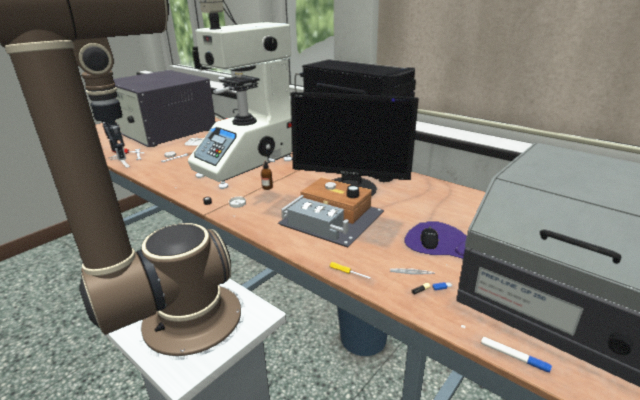

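View pics/top0.png

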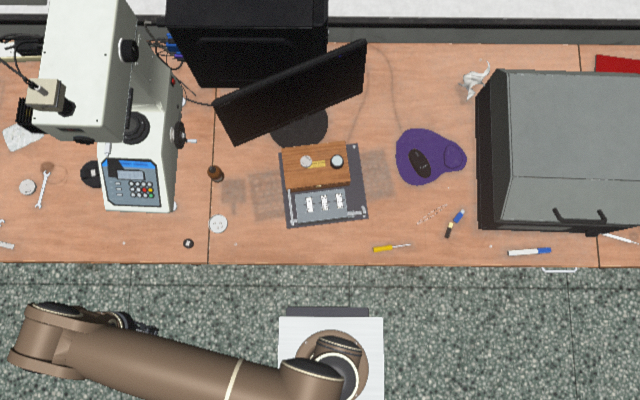

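The lock lies at top pixel ~(325,200), with its wheels at ~(309..340,202), and at ~(325,215) in scene. The dropper bottle and dish are to its left. Next I'll zoom in and query the networks.

Run:
```python
from workcell import robot
import cv2,json,numpy as np
for n,(x0,y0,x1,y1) in (("scene",(260,160,400,250)),("top",(270,135,380,235))):
    c=robot.camera(n); im=c["pixels"][:,:,::-1]
    cr=cv2.resize(im[y0:y1,x0:x1],None,fx=5.6 if n=="scene" else 6,fy=5.6 if n=="scene" else 6,interpolation=cv2.INTER_CUBIC)
    cv2.imwrite(f"pics/{n}_z.png",cr)
    for t in("lock","wheel_1","wheel_2_centre","bolt","bolt_tab","loupe","block_b"):
        r=robot.silhouettes(n,t)
        print(n,t,[(round(d["confidence"],2),np.round(d["box"],1).tolist(),int(d["region"].sum())) for d in r])
```

```text
scene lock [(0.85, [332.6, 213.6, 101.0, 66.1], 4206), (0.35, [236.7, 202.2, 17.6, 11.0], 159)]
scene wheel_1 [(0.6, [321.4, 210.2, 6.0, 6.4], 22), (0.37, [334.7, 213.1, 7.2, 6.8], 42)]
scene wheel_2_centre [(0.92, [333.1, 213.8, 106.9, 65.5], 4061)]
scene bolt [(0.54, [316.2, 223.8, 65.0, 23.3], 131)]
scene bolt_tab [(0.66, [341.9, 270.9, 22.8, 8.9], 122), (0.44, [340.4, 226.9, 16.4, 17.9], 106), (0.19, [266.6, 176.3, 16.1, 27.8], 273)]
scene loupe [(0.5, [354.6, 190.8, 13.7, 8.9], 145), (0.25, [265.9, 176.4, 17.4, 29.2], 248)]
scene block_b []
top lock [(0.94, [324.1, 185.9, 91.5, 83.5], 6128)]
top wheel_1 [(0.66, [310.4, 204.1, 8.6, 15.1], 92), (0.49, [340.5, 198.2, 5.6, 13.3], 93)]
top wheel_2_centre [(0.88, [322.8, 184.2, 92.2, 84.7], 6011)]
top bolt []
top bolt_tab []
top loupe [(0.48, [338.2, 160.1, 13.1, 14.5], 149)]
top block_b [(0.49, [305.4, 163.4, 12.4, 12.9], 97)]
```

```bash
nproc; ls
```

```text
4
pics
```

View pics/scene_z.png

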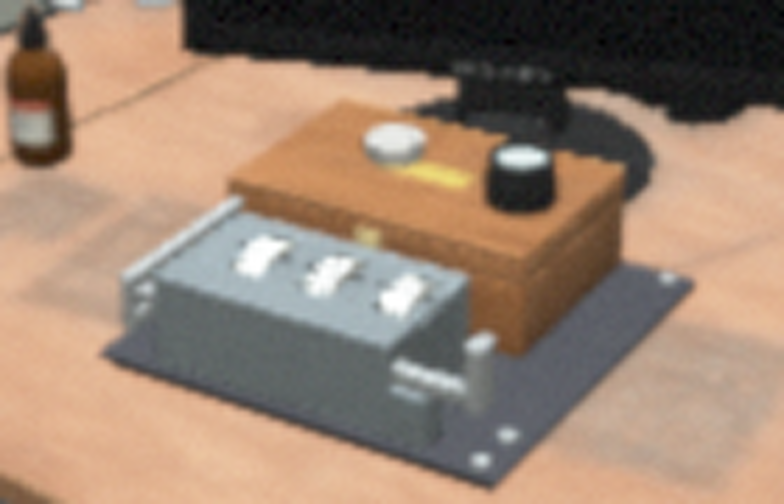

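View pics/top_z.png

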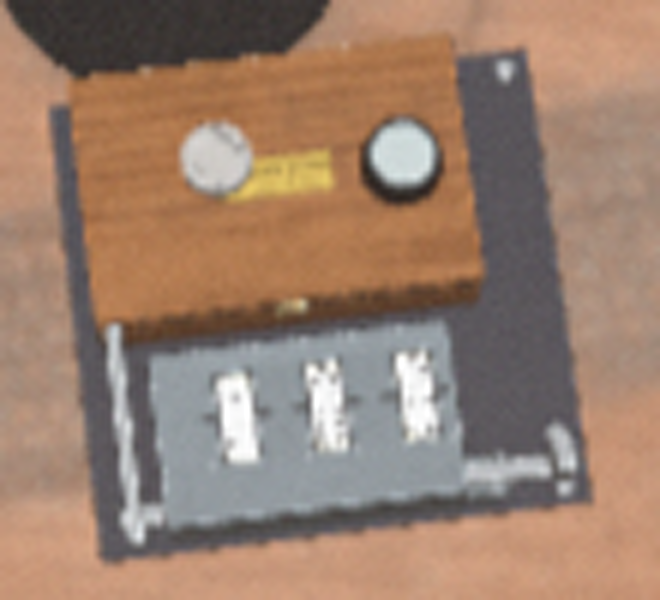

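The scene crop shows the housing with three white wheels at full-image px ~(307,206), (319,209), (332,213). The bolt tab is at ~(346,222). In top, the wheels are at ~(310,204), (324,202), (339,200) and the tab is at ~(364,211). Next I'll average frames and zoom further for corners and dots.

Run:
```python
from workcell import robot
import cv2,numpy as np
for n in("scene","top"):
    fr=[robot.camera(n) for _ in range(6)]
    a=np.mean([f["pixels"].astype(float) for f in fr],0)
    print(n,np.std([f["pixels"].astype(float) for f in fr],0).mean())
    np.savez(f"{n}_avg0.npz",a=a,K=fr[0]["K"],p=fr[0]["position"],q=fr[0]["orientation"])
def crop(n,x0,y0,x1,y1,f,out):
    a=np.load(f"{n}_avg0.npz")["a"]
    im=np.clip(a,0,255).astype(np.uint8)[y0:y1,x0:x1,::-1]
    im=cv2.resize(im,None,fx=f,fy=f,interpolation=cv2.INTER_CUBIC)
    for x in range(x0,x1,5):
        X=int((x+.5-x0)*f); cv2.line(im,(X,0),(X,6),(0,0,255),1)
        if x%10==0: cv2.putText(im,str(x),(X,16),0,.35,(0,0,255),1)
    for y in range(y0,y1,5):
        Y=int((y+.5-y0)*f); cv2.line(im,(0,Y),(6,Y),(0,0,255),1)
        if y%10==0: cv2.putText(im,str(y),(8,Y+4),0,.35,(0,0,255),1)
    cv2.imwrite(out,im)
crop("top",290,184,370,230,10,"pics/topA.png")
crop("scene",280,192,352,240,11,"pics/sceneA.png")
```

```text
scene 1.5482079223496628
top 1.6528257947630416
```

View pics/topA.png

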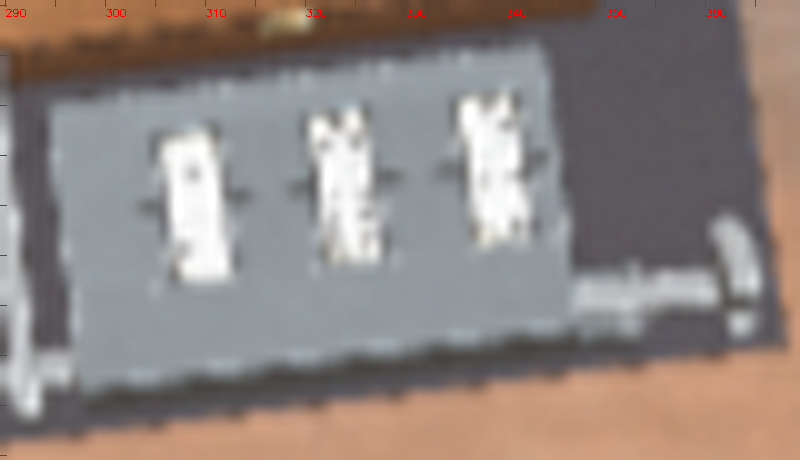

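View pics/sceneA.png

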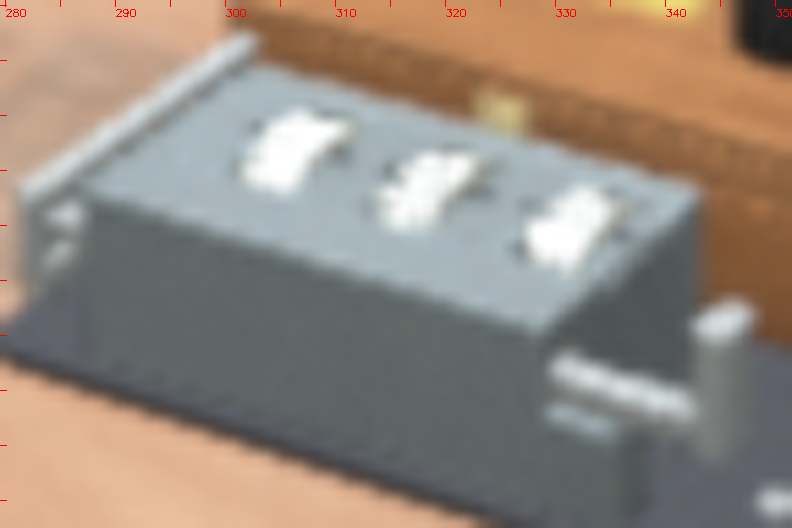

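```bash
cat > geo.py <<'E'
import numpy as np
from scipy.spatial.transform import Rotation as R
def load(n):
    d=np.load(f"{n}_avg0.npz"); q=d["q"]
    return d["K"],d["p"],R.from_quat(q[[1,2,3,0]]).as_matrix()
CAM={n:load(n) for n in("top","scene")}
def proj(n,P):
    K,p,Rm=CAM[n]; c=(np.atleast_2d(P)-p)@Rm; u=c@K.T
    return u[:,:2]/u[:,2:]
def ray(n,uv,z):
    K,p,Rm=CAM[n]; d=Rm@np.linalg.solve(K,[uv[0],uv[1],1]); return p+d*(z-p[2])/d[2]
def lock2w(L,P):
    x,y,yaw,h=L; P=np.atleast_2d(P); c,s=np.cos(yaw),np.sin(yaw)
    return np.c_[x+c*P[:,0]-s*P[:,1],y+s*P[:,0]+c*P[:,1],P[:,2]+h]
E
cat > fit.py <<'E'
from geo import *
from scipy.optimize import least_squares
obs={"top":[("bl",294.5,193.8),("br",344,188),("fr",346.7,216),("fl",297.3,222.5),("m1",308.9,203.6),("m2",324,201.8),("m3",338.6,199.9)],
"scene":[("br",343,209.2),("fr",328.1,221.5),("fl",287.7,208.3)]}
def pts(xf,xb):
    w=.077
    return dict(bl=(xb,w,.064),br=(xb,-w,.064),fr=(xf,-w,.064),fl=(xf,w,.064),m1=(0,.046,.064),m2=(0,0,.064),m3=(0,-.046,.064))
def res(v,out=False):
    L=v[:4]; P=pts(v[4],v[5]); r=[]
    for n in obs:
        for k,u,w in obs[n]:
            d=proj(n,lock2w(L,P[k]))[0]-(u,w)-v[6:8]*(n=="scene"); r+=list(d)
            if out: print(n,k,d.round(2))
    return np.r_[r,(v[6:8])/1.0,(v[3]-.0075)/.006]
if __name__=="__main__":
    p0=ray("top",(324,201.8),.07); print(p0)
    s=least_squares(res,[p0[0],p0[1],0,.007,-.055,.03,0,0],x_scale=.01)
    print(s.x.round(4),s.cost); res(s.x,True)
    np.save("lock.npy",s.x[:4])
    J=s.jac; print(np.sqrt(np.diag(np.linalg.inv(J.T@J)))*.4)
    L=s.x[:4]
    for nm,P in(("tabtop",(-.042,-.126,.077)),("lidc",(.11,0,.072))): print(nm,lock2w(L,P),proj("top",lock2w(L,P)),proj("scene",lock2w(L,P)))
    for n,uv in(("top",(364,209.5)),("scene",(345.1,220.6))):
        w=ray(n,uv,.077+L[3]); print("tab from",n,w)
E
python3 fit.py
```

```text
[0.49429082 0.02488965 0.07      ]
[ 0.4938  0.0318  0.1163  0.0052 -0.0529  0.0345  0.7918 -0.2146] 12.981599729356555
top bl [ 0.96 -0.14]
top br [1.49 0.35]
top fr [2.19 0.34]
top fl [ 1.03 -0.73]
top m1 [-2.18  0.  ]
top m2 [-2.27  0.2 ]
top m3 [-1.87  0.5 ]
scene br [ 0.85 -0.11]
scene fr [ 0.65 -0.01]
scene fl [-0.7  -0.09]
[0.00076011 0.00045133 0.00578693 0.00140543 0.00105616 0.00109462
 0.24086792 0.34126942]
tabtop [[ 0.46666573 -0.09823799  0.08221969]] [[364.86932786 210.37382391]] [[345.91389929 220.31484729]]
lidc [[0.60301735 0.04454939 0.07721969]] [[317.84261902 166.54937934]] [[336.11772531 191.34224749]]
tab from top [ 0.46931628 -0.0956432   0.08221969]
tab from scene [ 0.46394188 -0.0973632   0.08221969]
```

```bash
sed -i 's/def pts(xf,xb):/def pts(xf,xb,yc):/; s/w=.077/w=.077;a=yc+w;b=yc-w/; s/(xb,w,.064)/(xb,a,.064)/; s/(xb,-w,.064)/(xb,b,.064)/; s/(xf,-w,.064)/(xf,b,.064)/; s/(xf,w,.064)/(xf,a,.064)/; s/pts(v\[4\],v\[5\])/pts(v[4],v[5],v[8])/; s/.03,0,0\]/.03,0,0,0]/' fit.py; python3 fit.py
```

```text
[0.49429082 0.02488965 0.07      ]
[ 0.4948  0.0254  0.1221  0.0038 -0.0525  0.0347  0.0263 -0.2475  0.0109] 1.6621542561943718
top bl [-0.5   0.09]
top br [-0.04  0.3 ]
top fr [0.8  0.23]
top fl [-0.29 -0.56]
top m1 [-0.05 -0.15]
top m2 [-0.16 -0.03]
top m3 [0.21 0.18]
scene br [ 0.5  -0.17]
scene fr [ 0.44 -0.08]
scene fl [-0.91  0.  ]
[0.00076658 0.0007045  0.00581676 0.00141404 0.00105905 0.00109702
 0.24917297 0.34102875 0.00091384]
tabtop [[ 0.46848045 -0.10482118  0.08076437]] [[367.00370836 209.8809849 ]] [[348.12478556 221.22171501]]
lidc [[0.60400313 0.0387532  0.07576437]] [[319.73056958 166.37525311]] [[337.68494278 192.11380702]]
tab from top [ 0.46957308 -0.09577364  0.08076437]
tab from scene [ 0.46589832 -0.09590359  0.08076437]
```

```bash
cat > unwrap.py <<'E'
from geo import *
import cv2,sys
L=np.load("lock.npy")
def unwrap(a,n,i,dz=0,shift=(0,0)):
    ph=np.radians(np.arange(-50,51,1.)); y=np.arange(-.012,.0121,.00025)
    PH,Y=np.meshgrid(ph,y,indexing="ij"); r=.030
    P=np.c_[(r*np.sin(PH)).ravel(),(Y+[.046,0,-.046][i]).ravel(),(.042+dz+r*np.cos(PH)).ravel()]
    uv=proj(n,lock2w(L,P))+shift
    m=uv.reshape(PH.shape+(2,)).astype(np.float32)
    g=cv2.remap(a.astype(np.float32),m[...,0],m[...,1],cv2.INTER_CUBIC)
    return np.clip(g,0,255).astype(np.uint8)[::-1,::-1]  # top=back, left=+y
if __name__=="__main__":
    tag=sys.argv[1]; rows=[]
    for n in("top","scene"):
        a=np.load(f"{n}_{tag}.npz")["a"]
        row=[cv2.copyMakeBorder(cv2.resize(unwrap(a,n,i)[:,:,::-1],(160,280),interpolation=cv2.INTER_CUBIC),4,4,10,10,cv2.BORDER_CONSTANT,value=(0,0,255)) for i in range(3)]
        rows.append(np.hstack(row))
    im=np.vstack(rows)
    for k in range(2):
        for d in(-40,-20,0,20,40):
            Y=int(k*288+4+(50-d)*2.8); cv2.line(im,(0,Y),(9,Y),(0,255,0),1); 
    cv2.imwrite(sys.argv[2],im)
E
python3 unwrap.py avg0 pics/un0.png
```

```text
(no output)
```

View pics/un0.png

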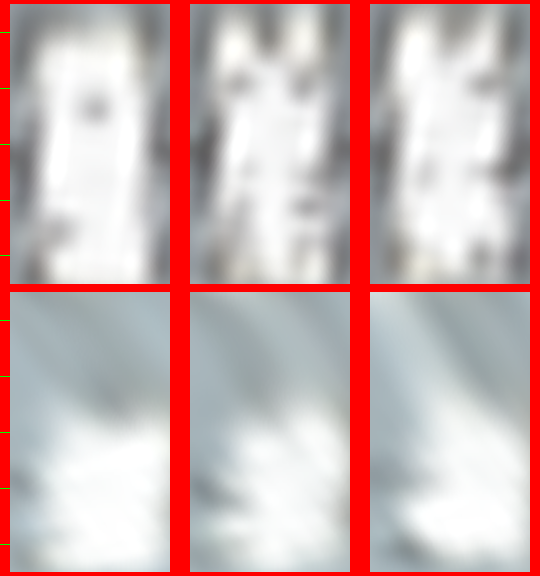

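```bash
cat > wfit.py <<'E'
from geo import *
import cv2,sys,os
from scipy.ndimage import gaussian_filter
LAY={1:[(0,0)],2:[(1,1),(-1,-1)],3:[(1,1),(0,0),(-1,-1)],4:[(1,1),(1,-1),(-1,1),(-1,-1)],5:[(1,1),(1,-1),(0,0),(-1,1),(-1,-1)],6:[(1,1),(1,-1),(0,1),(0,-1),(-1,1),(-1,-1)]}
# (along phi toward back, along +y)
S=8
def raymap(n,L,i,dz,sh):
    K,p,Rm=CAM[n]
    yc=[.046,0,-.046][i]
    c=proj(n,lock2w(L,(0,yc,.07)))[0]
    u0,v0=int(round(c[0]))-10,int(round(c[1]))-13; W,H=21,27
    us=u0-.5+(np.arange(W*S)+.5)/S; vs=v0-.5+(np.arange(H*S)+.5)/S
    U,V=np.meshgrid(us-sh[0],vs-sh[1])
    d=np.stack([(U-K[0,2])/K[0,0],(V-K[1,2])/K[1,1],np.ones_like(U)],-1)@Rm.T
    x,y,yaw,h=L; cc,s=np.cos(yaw),np.sin(yaw); Rl=np.array([[cc,-s,0],[s,cc,0],[0,0,1]])
    o=Rl.T@(p-np.array([x,y,h])); d=d@Rl
    oz=o[2]-.042-dz; 
    A=d[...,0]**2+d[...,2]**2; B=o[0]*d[...,0]+oz*d[...,2]; C=o[0]**2+oz**2-.03**2
    D=B*B-A*C; t=(-B-np.sqrt(np.maximum(D,0)))/A
    X=o[0]+t*d[...,0]; Z=oz+t*d[...,2]; Y=o[1]+t*d[...,1]-yc
    phi=np.arctan2(X,Z); hit=(D>0)&(abs(Y)<.008)&(Z+dz+.042>.064)
    return u0,v0,W,H,phi,Y,hit
def render(rm,th,da,dy,rd,sig):
    u0,v0,W,H,phi,Y,hit=rm
    im=np.zeros(phi.shape)
    for k in range(1,7):
        pc=(th-(k-1)*np.pi/3+np.pi)%(2*np.pi)-np.pi
        if abs(pc)>1.6: continue
        for a,b in LAY[k]:
            im[((phi-pc)*.03-a*da)**2+(Y-b*dy)**2<rd**2]=1
    im*=hit
    f=lambda q: cv2.resize(gaussian_filter(q,sig*S),(W,H),interpolation=cv2.INTER_AREA)
    return f(im),f(hit.astype(float))
def score(g,rm,th,da,dy,rd,sig,out=False):
    u0,v0,W,H,phi,Y,hit=rm
    m,hm=render(rm,th,da,dy,rd,sig)
    ph=cv2.resize(phi,(W,H),interpolation=cv2.INTER_AREA)
    w=hm>.6
    A=np.c_[np.ones(w.sum()),hm[w],-m[w],ph[w],ph[w]**2]
    b=g[v0:v0+H,u0:u0+W][w]
    c,_,_,_=np.linalg.lstsq(A,b,rcond=None); r=b-A@c
    if c[2]<0: return 1e3
    if out: 
        M=g[v0:v0+H,u0:u0+W]; P=np.zeros_like(M); P[w]=A@c; return M,P
    return np.sqrt((r**2).mean())
def fitall(tag,da=.0085,dy=.0045,rd=.002,sig=.45,wheels=(0,1,2),dz=(0,0,0),verbose=True,sh=(0,0)):
    L=np.load("lock.npy"); a=np.load(f"top_{tag}.npz")["a"]; g=a.mean(2); o=[]
    for i in wheels:
        rm=raymap("top",L,i,dz[i],sh)
        ths=np.radians(np.arange(-29,330,2.)); sc=[score(g,rm,t,da,dy,rd,sig) for t in ths]
        k=np.argsort(sc)[:6]
        fine=ths[k[0]]+np.radians(np.arange(-3,3.1,.5)); fs=[score(g,rm,t,da,dy,rd,sig) for t in fine]
        o.append((fine[np.argmin(fs)],min(fs)))
        if verbose: print(i+1,"best",round(o[-1][0],3),round(o[-1][1],2),[(int(np.degrees(ths[j])),round(sc[j],2)) for j in k])
    return o
if __name__=="__main__":
    from scipy.optimize import minimize
    tag=sys.argv[1]
    best=None
    for da in(.007,.008,.009,.010):
        for dy in(.003,.004,.005):
            for rd in(.0015,.0020,.0025):
                o=fitall(tag,da,dy,rd,verbose=False); t=sum(q[1]**2 for q in o)
                if best is None or t<best[0]: best=(t,da,dy,rd); print(best,np.round(o,2).tolist())
    fitall(tag,*best[1:])
E
time python3 wfit.py avg0
```

```text
(np.float64(723.3546129119495), 0.007, 0.003, 0.0015) [[0.25, 11.1], [4.81, 19.88], [2.71, 14.31]]
(np.float64(722.9840630418937), 0.007, 0.003, 0.002) [[0.25, 11.13], [4.83, 19.85], [2.71, 14.32]]
(np.float64(420.42676588536585), 0.007, 0.004, 0.0015) [[0.24, 9.76], [4.82, 14.29], [2.71, 10.99]]
(np.float64(325.09257238976215), 0.007, 0.005, 0.0015) [[0.25, 8.95], [4.8, 11.51], [2.71, 10.61]]
1 best 0.253 8.95 [(14, np.float64(9.13)), (13, np.float64(9.67)), (17, np.float64(11.45)), (11, np.float64(11.46)), (19, np.float64(13.27)), (9, np.float64(13.61))]
2 best 4.8 11.51 [(275, np.float64(11.51)), (277, np.float64(12.71)), (273, np.float64(14.49)), (279, np.float64(16.1)), (271, np.float64(17.35)), (155, np.float64(18.03))]
3 best 2.714 10.61 [(155, np.float64(10.9)), (157, np.float64(11.55)), (153, np.float64(12.55)), (159, np.float64(14.35)), (275, np.float64(14.71)), (185, np.float64(14.93))]
real	3m3.450s
user	2m55.071s
sys	0m0.658s
```

```bash
cat > wref.py <<'E'
from wfit import *
from scipy.optimize import minimize
L=np.load("lock.npy"); g=np.load("top_avg0.npz")["a"].mean(2)
def f(v):
    da,dy,rd,sig,sx,sy=v[0]*1e-3,v[1]*1e-3,v[2]*1e-3,v[3],v[4],v[5]
    if rd<.0008 or sig<.15: return 1e3
    t=0
    for i in range(3):
        rm=raymap("top",L,i,0,(sx,sy)); t+=score(g,rm,v[6+i],da,dy,rd,sig)**2
    return t+ (sx**2+sy**2)*20
x0=np.array([6.5,5,1.7,.4,0,0,.25,4.8,2.71])
sim=np.vstack([x0]+[x0+np.eye(9)[i]*[.8,.6,.4,.15,.4,.4,.06,.06,.06][i] for i in range(9)])
s=minimize(f,x0,method="Nelder-Mead",options=dict(maxfev=700,initial_simplex=sim)); print(s.x.round(3),s.fun)
np.save("wpar.npy",s.x)
da,dy,rd,sig,sx,sy=s.x[:6]*[1e-3,1e-3,1e-3,1,1,1]; rows=[]
for i in range(3):
    rm=raymap("top",L,i,0,(sx,sy)); M,P=score(g,rm,s.x[6+i],da,dy,rd,sig,True); rows.append(np.hstack([M,P]))
cv2.imwrite("pics/ref.png",cv2.resize(np.clip(np.hstack(rows),0,255).astype(np.uint8),None,fx=6,fy=6,interpolation=cv2.INTER_NEAREST))
E
time python3 wref.py
```

```text
[ 7.293  5.1    1.968  0.427  0.118 -0.091  0.228  4.804  2.696] 245.6582562761975
real	0m27.006s
user	0m25.468s
sys	0m0.297s
```

View pics/ref.png

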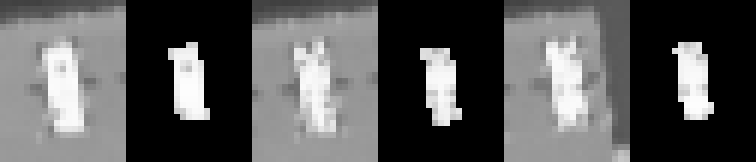

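```bash
cat > h.py <<'E'
from geo import *
from workcell import robot
L=np.load("lock.npy"); YAW=L[2]
WY=[.046,0,-.046]
def quat(psi):
    b=(psi+np.pi/2)/2; return [0,np.cos(b),np.sin(b),0]
Q=quat(YAW+np.pi/2)
Qt=quat(YAW-np.pi/2)
def W(x,y,z): return lock2w(L,(x,y,z))[0]   # lock coords (z rel. lock origin)
def F(n=6):
    fs=[]
    for _ in range(n): fs.append(robot.sense()["ft_force"]); robot.sleep(.01)
    f=np.mean(fs,0); c,s=np.cos(YAW),np.sin(YAW)
    return np.array([c*f[0]+s*f[1],-s*f[0]+c*f[1],f[2]])
def avg(n,tag,k=3):
    fr=[robot.camera(n) for _ in range(k)]
    a=np.mean([f["pixels"].astype(float) for f in fr],0)
    np.savez(f"{n}_{tag}.npz",a=a,K=fr[0]["K"],p=fr[0]["position"],q=fr[0]["orientation"])
    return a
E
python3 - <<'E'
from h import *
for z in(0,.2,.4): print(z,ray("top",(325,108),z).round(3),ray("top",(360,92),z).round(3),ray("top",(236,142),z).round(3))
for n,q in(("Q",Q),("Qt",Qt)):
    for P in(W(0,.046,.2),W(-.009,.046,.089),W(0,-.046,.095),W(-.042,-.115,.084)):
        j=robot.ik(P,q); print(n,P.round(3),None if j is None else np.round(j,2))
print(robot.sense()["time"])
E
```

```text
0 [0.823 0.023 0.   ] [ 0.88  -0.093  0.   ] [0.704 0.312 0.   ]
0.2 [0.745 0.025 0.2  ] [ 0.795 -0.077  0.2  ] [0.641 0.278 0.2  ]
0.4 [0.667 0.027 0.4  ] [ 0.71 -0.06  0.4 ] [0.578 0.243 0.4  ]
Q [0.489 0.071 0.204] [ 0.14  0.07 -0.2   1.3   0.    0.02]
Q [0.48  0.07  0.093] [ 0.14  0.1  -0.41  1.06  0.    0.02]
Q [ 0.5   -0.02   0.099] [-0.04  0.12 -0.37  1.07  0.   -0.16]
Q [ 0.467 -0.094  0.088] [-0.2   0.09 -0.44  1.04  0.   -0.32]
Qt [0.489 0.071 0.204] [ 0.14  0.07 -0.2   1.3   0.   -3.12]
Qt [0.48  0.07  0.093] [ 0.14  0.1  -0.41  1.06  0.   -3.12]
Qt [ 0.5   -0.02   0.099] [-0.04  0.12 -0.37  1.07  0.    2.98]
Qt [ 0.467 -0.094  0.088] [-0.2   0.09 -0.44  1.04  0.    2.82]
1.5
```

Run:
```python
from h import *
robot.move_to(W(-.0062,.046,.135),Q)
robot.set_gripper(0.0)
s=robot.sense(); print(s["time"],s["position"],s["gripper_width"])
robot.line_to(W(-.0062,.046,.101),rate=.1)
robot.sleep(.15); f0=F(); print("f0",f0)
hit=robot.line_to(W(-.0062,.046,.084),rate=.015,guard=2.0)
f=F()-f0; s=robot.sense(); print(hit,f.round(2),s["position"],s["time"], "lock z tip",s["position"][2]-L[3]-.017)
```

```text
4.3167 [0.48305882 0.07023353 0.13876751] -0.00016312291928603637
f0 [-0.22104049 -0.02389429  0.18929348]
True [0.25 0.1  4.04] [0.48297522 0.07024683 0.09021759] 5.95 lock z tip 0.06945321907360977
```

```bash
cat >> h.py <<'E'
def press(x,y,z,f0,target=9.5,n=5):
    """z: current commanded lock z of TCP; returns z"""
    for _ in range(n):
        f=(F(4)-f0)[2]
        if abs(f-target)<.7: break
        z-=np.clip((target-f)/7.0,-1.0,.8)*1e-3
        robot.line_to(W(x,y,z),rate=.02); robot.sleep(.08)
    print("press z",round(z,5),"f",round(f,2)); return z
def drag(x0,x1,y,z,f0,steps=3,rate=.03):
    xs=np.linspace(x0,x1,steps+1)[1:]
    for x in xs:
        robot.line_to(W(x,y,z),rate=rate)
        f=F(3)-f0; print(" x",round(x*1e3,1),"f",f.round(2))
        if f[2]>14: z+=.0005
        elif f[2]<7.5: z-=.0003
    return z
E
python3 - <<'E'
from h import *
x,y=-.0062,.046
f0=np.array([-.22,-.02,.19])
z=robot.sense()["position"][2]-L[3]
z=press(x,y,z,f0)
z=drag(x,.0061,y,z,f0)
print(robot.sense()["position"],W(.0061,y,z),robot.sense()["time"])
robot.line_to(W(.0061,y,z+.012),rate=.1); print(robot.sense()["time"])
E
```

```text
press z 0.08469 f 8.66
 x -2.1 f [-1.6   0.23  8.93]
 x 2.0 f [-1.12  0.68  9.11]
 x 6.1 f [-0.98  0.67  7.57]
[0.49580687 0.07196672 0.08928795] [0.49527417 0.07175658 0.08845142] 8.7083
8.975
```

```bash
cat >> h.py <<'E'
def stroke(x0,x1,y,zc,target=9.5,steps=2,zfast=.010):
    """zc: lock-z of TCP where contact is expected"""
    robot.line_to(W(x0,y,zc+.004),rate=.08); robot.sleep(.12); f0=F(5)
    hit=robot.line_to(W(x0,y,zc-.008),rate=.015,guard=1.5)
    p=robot.sense()["position"]; print("hit",hit,"z",round(p[2]-L[3],5))
    if not hit: robot.line_to(W(x0,y,zc+.01)); return None
    z=press(x0,y,p[2]-L[3],f0,target)
    drag(x0,x1,y,z,f0,steps)
    robot.line_to(W(x1,y,zc+.010),rate=.1)
    print("t",round(robot.sense()["time"],2)); return p[2]-L[3]
E
python3 - <<'E'
from h import *
stroke(-.0062,.0061,.046,.0870,10)
robot.line_to(W(.009,0,.105),rate=.12)
stroke(.0092,-.0092,0,.095,10)
E
```

```text
hit True z 0.08639
press z 0.08434 f 8.88
 x -0.0 f [-1.8   0.68  9.22]
 x 6.1 f [-1.08  0.32  8.72]
t 12.78
hit True z 0.08704
press z 0.08464 f 8.69
 x 0.0 f [ 1.9  -0.17  9.31]
 x -9.2 f [ 1.47 -0.25  9.25]
t 17.62
```

Run:
```python
from h import *
robot.line_to(W(.009,-.046,.100),rate=.12)
stroke(.0090,-.0090,-.046,.090,10)
robot.line_to(W(-.01,-.046,.13),rate=.15)
# swing away to the right/front for a look
P=W(-.14,-.16,.15); robot.move_to(P,Q)
a=avg("top","a1",3); print(robot.sense()["time"])
import cv2
cv2.imwrite("pics/top1.png",cv2.resize(np.clip(a,0,255).astype(np.uint8)[180:240,285:385,::-1],None,fx=8,fy=8,interpolation=cv2.INTER_CUBIC))
```

```text
hit True z 0.08633
press z 0.08424 f 9.23
 x 0.0 f [1.28 0.31 8.82]
 x -9.0 f [ 1.16 -0.28  8.75]
t 22.24
23.475
```

View pics/top1.png

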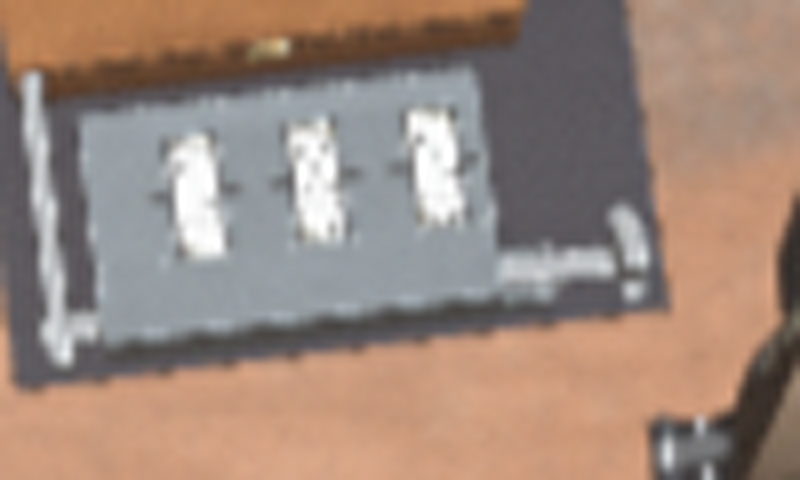

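The view is clear: the wheels at crop ~(198,195), (315,180), (435,165) now look like 2, 5 and 3. Next I'll measure their angles.

```bash
cat > meas.py <<'E'
from wfit import *
from scipy.optimize import minimize_scalar
import sys
def meas(tag,dzs=(-.002,),glob=False,guess=(1.047,4.189,2.094)):
    v=np.load("wpar.npy"); L=np.load("lock.npy"); g=np.load(f"top_{tag}.npz")["a"].mean(2)
    for dz in dzs:
      for (da,dy,rd,sig) in ((v[0]*1e-3,v[1]*1e-3,v[2]*1e-3,v[3]),(.0075,.0048,.0022,.4)):
       for sh in ((v[4],v[5]),(0,0)):
        o=[]
        for i in range(3):
            rm=raymap("top",L,i,dz,sh)
            ths=guess[i]+np.arange(-.4,.41,.02)
            sc=np.array([score(g,rm,t,da,dy,rd,sig) for t in ths]); k=sc.argmin()
            k=min(max(k,2),len(ths)-3)
            p=np.polyfit(ths[k-2:k+3],sc[k-2:k+3]**2,2)
            o.append((round(-p[1]/2/p[0],3),round(sc.min(),2)))
        print(tag,dz,[round(float(q),2) for q in sh],o)
if __name__=="__main__":
    meas("a1",(0,-.003))
    print("initial:"); meas("avg0",(0,-.003),guess=(.23,4.8,2.7))
E
python3 meas.py
python3 - <<'E'
from wfit import *
v=np.load("wpar.npy"); fitall("a1",v[0]*1e-3,v[1]*1e-3,v[2]*1e-3,v[3],dz=(-.002,)*3)
E
```

```text
a1 0 [0.12, -0.09] [(np.float64(1.066), np.float64(10.07)), (np.float64(4.245), np.float64(8.52)), (np.float64(2.144), np.float64(9.67))]
a1 0 [0.0, 0.0] [(np.float64(1.068), np.float64(12.04)), (np.float64(4.255), np.float64(11.27)), (np.float64(2.148), np.float64(10.71))]
a1 0 [0.12, -0.09] [(np.float64(1.066), np.float64(10.07)), (np.float64(4.244), np.float64(9.61)), (np.float64(2.143), np.float64(9.92))]
a1 0 [0.0, 0.0] [(np.float64(1.066), np.float64(12.25)), (np.float64(4.253), np.float64(11.07)), (np.float64(2.148), np.float64(10.85))]
a1 -0.003 [0.12, -0.09] [(np.float64(1.09), np.float64(6.4)), (np.float64(4.27), np.float64(9.21)), (np.float64(2.172), np.float64(9.7))]
a1 -0.003 [0.0, 0.0] [(np.float64(1.101), np.float64(7.53)), (np.float64(4.281), np.float64(10.46)), (np.float64(2.18), np.float64(10.7))]
a1 -0.003 [0.12, -0.09] [(np.float64(1.09), np.float64(6.21)), (np.float64(4.271), np.float64(8.91)), (np.float64(2.171), np.float64(9.92))]
a1 -0.003 [0.0, 0.0] [(np.float64(1.101), np.float64(7.54)), (np.float64(4.28), np.float64(10.68)), (np.float64(2.18), np.float64(10
[... 944 characters left out ...]
at64(9.53)), (np.float64(2.717), np.float64(7.78))]
avg0 -0.003 [0.0, 0.0] [(np.float64(0.258), np.float64(7.1)), (np.float64(4.83), np.float64(10.43)), (np.float64(2.724), np.float64(8.15))]
1 best 1.1 9.3 [(63, np.float64(9.3)), (61, np.float64(9.92)), (65, np.float64(10.38)), (59, np.float64(11.36)), (123, np.float64(11.4)), (121, np.float64(11.7))]
2 best 4.276 9.66 [(245, np.float64(9.66)), (243, np.float64(10.96)), (247, np.float64(11.42)), (185, np.float64(11.54)), (275, np.float64(11.93)), (215, np.float64(12.23))]
3 best 2.164 10.43 [(125, np.float64(10.44)), (123, np.float64(10.8)), (65, np.float64(10.92)), (63, np.float64(11.22)), (127, np.float64(12.13)), (67, np.float64(12.59))]
```

```bash
cat > marks.py <<'E'
from geo import *
import cv2
L=np.load("lock.npy")
a=(np.load("top_avg0.npz")["a"]*6+np.load("top_a1.npz")["a"]*3).mean(2)/9
for i,yc in enumerate((.046,0,-.046)):
    for s in(1,-1):
        xs=np.arange(-.012,.0121,.0005); out=[]
        ys=yc+s*np.arange(.0105,.0166,.001)
        X,Y=np.meshgrid(xs,ys,indexing="ij")
        uv=proj("top",lock2w(L,np.c_[X.ravel(),Y.ravel(),np.full(X.size,.064)])).reshape(X.shape+(2,)).astype(np.float32)
        g=cv2.remap(a.astype(np.float32),uv[...,0],uv[...,1],cv2.INTER_LINEAR).mean(1)
        b=np.interp(xs,[xs[0],xs[-1]],[g[:6].mean(),g[-6:].mean()]); d=np.clip(b-g-2,0,None); k=d.argmax(); w=abs(xs-xs[k])<.005
        print(i+1,s,"x mark mm",round((xs*d)[w].sum()/d[w].sum()*1e3,2),"depth",d.max().round(1))
E
python3 marks.py
```

```text
1 1 x mark mm -1.29 depth 27.7
1 -1 x mark mm -0.35 depth 35.3
2 1 x mark mm -0.51 depth 27.5
2 -1 x mark mm -0.09 depth 34.6
3 1 x mark mm -0.61 depth 25.7
3 -1 x mark mm 0.68 depth 29.6
```

```bash
cp lock.npy lock_orig.npy
python3 - <<'E'
import numpy as np
L=np.load("lock.npy"); L[0]-=.00036; L[2]+=.0092; np.save("lock.npy",L)
E
python3 marks.py
cat > meas2.py <<'E'
from wfit import *
import sys
from scipy.optimize import minimize
L=np.load("lock.npy"); G={t:np.load(f"top_{t}.npz")["a"].mean(2) for t in sys.argv[2:]}
v=np.load("wpar.npy")
init={"avg0":(.24,4.81,2.71)}
for dz in(-.003,-.002,-.001):
    # fit per-wheel lateral shift + theta, dots params shared; row shift fixed 0
    for t,g in G.items():
        o=[]
        for i in range(3):
            best=(1e9,)
            for sx in np.arange(-.6,.61,.2):
                rm=raymap("top",L,i,dz,(sx,0))
                ths=init.get(t,(1.07,4.24,2.14))[i]+np.arange(-.25,.26,.02)
                sc=np.array([score(g,rm,q,.0073,.0051,.002,.42) for q in ths])**2; k=np.clip(sc.argmin(),2,len(ths)-3)
                p=np.polyfit(ths[k-2:k+3],sc[k-2:k+3],2)
                if sc.min()<best[0]: best=(sc.min(),-p[1]/2/p[0],sx)
            o.append((round(float(best[1]),3),round(float(best[0])**.5,1),round(float(best[2]),1)))
        print(t,dz,o)
E
python3 meas2.py x a1 avg0
```

```text
1 1 x mark mm -0.32 depth 29.4
1 -1 x mark mm 0.21 depth 34.1
2 1 x mark mm -0.03 depth 27.5
2 -1 x mark mm 0.27 depth 34.3
3 1 x mark mm -0.57 depth 25.7
3 -1 x mark mm 0.36 depth 29.8
a1 -0.003 [(1.13, 5.8, 0.2), (4.292, 8.3, 0.2), (2.177, 10.0, 0.2)]
avg0 -0.003 [(0.293, 5.4, 0.2), (4.845, 10.0, 0.2), (2.726, 7.8, 0.2)]
a1 -0.002 [(1.119, 7.3, 0.2), (4.286, 7.6, 0.2), (2.171, 8.6, 0.2)]
avg0 -0.002 [(0.286, 7.0, 0.2), (4.841, 9.2, 0.2), (2.723, 7.8, 0.2)]
a1 -0.001 [(1.113, 6.4, 0.2), (4.274, 9.3, 0.0), (2.161, 10.9, 0.2)]
avg0 -0.001 [(0.274, 5.9, 0.2), (4.828, 10.1, 0.0), (2.715, 9.5, 0.2)]
```

```bash
cat >> h.py <<'E'
def lx(): 
    p=robot.sense()["position"]; c,s=np.cos(YAW),np.sin(YAW)
    return c*(p[0]-L[0])+s*(p[1]-L[1])
def nudge(x0,dx,y,zc):
    robot.line_to(W(x0,y,zc+.0035),rate=.1); robot.sleep(.08); f0=F(4)
    hit=robot.line_to(W(x0,y,zc-.004),rate=.015,guard=1.5)
    if not hit: print("nohit"); robot.line_to(W(x0,y,zc+.01)); return
    z=robot.sense()["position"][2]-L[3]-.0020
    robot.line_to(W(x0,y,z),rate=.02); robot.sleep(.05); f=F(3)-f0
    z-=np.clip((9.2-f[2])/7,-.8,.5)*1e-3
    a=lx(); cmd=x0+dx
    robot.line_to(W(cmd,y,z),rate=.015)
    for _ in range(3):
        robot.sleep(.04); e=dx-(lx()-a)
        if abs(e)<.00015: break
        cmd+=e; robot.line_to(W(cmd,y,z),rate=.015)
    print("nudge",dx,"got",round(lx()-a,5),"f",f.round(2),(F(2)-f0).round(2))
    robot.line_to(W(cmd,y,zc+.008),rate=.1); print("t",round(robot.sense()["time"],2))
E
python3 - <<'E'
from h import *
robot.move_to(W(.001,-.046,.100),Q)
nudge(.001,-.0022,-.046,.0863)
robot.line_to(W(.0015,0,.096),rate=.12)
nudge(.0015,-.0029,0,.0870)
robot.line_to(W(.001,.046,.096),rate=.12)
nudge(.001,-.0020,.046,.0864)
robot.line_to(W(0,.046,.11),rate=.15)
E
```

```text
nudge -0.0022 got -0.00207 f [-2.3   0.27  8.98] [ 1.88 -0.1   6.83]
t 26.48
nudge -0.0029 got -0.00278 f [-1.7  -0.15  9.89] [ 2.46 -0.55  6.49]
t 29.27
nudge -0.002 got -0.00188 f [-2.01 -0.16  8.64] [ 2.15 -0.13  6.13]
t 32.02
```

```bash
python3 - <<'E'
from h import *
robot.move_to(W(-.13,-.15,.13),Q)
a=avg("top","a2",3); print(robot.sense()["time"])
import cv2
cv2.imwrite("pics/top2.png",cv2.resize(np.clip(a,0,255).astype(np.uint8)[180:240,285:385,::-1],None,fx=8,fy=8,interpolation=cv2.INTER_CUBIC))
E
python3 meas2.py x a2
```

```text
33.3583
a2 -0.003 [(1.096, 7.7, 0.2), (4.203, 8.4, 0.2), (2.106, 8.0, 0.0)]
a2 -0.002 [(1.088, 9.0, 0.2), (4.195, 8.0, 0.2), (2.096, 7.0, 0.2)]
a2 -0.001 [(1.082, 8.3, 0.2), (4.184, 8.5, 0.0), (2.084, 9.1, 0.2)]
```

View pics/top2.png

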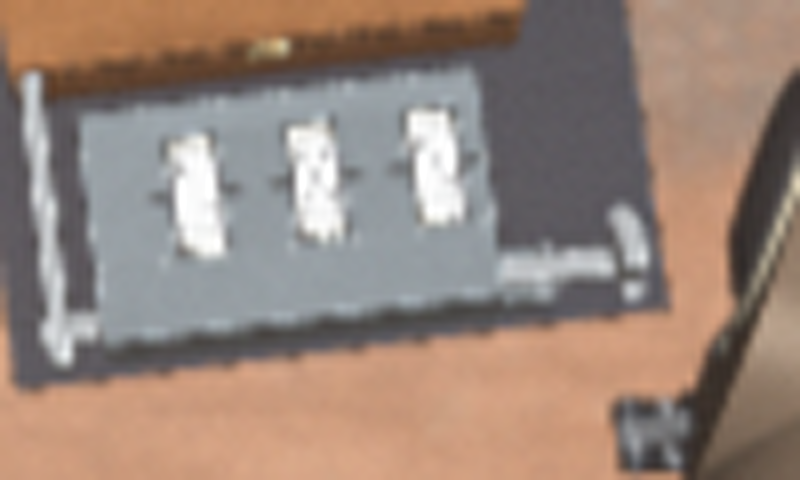

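Run:
```python
from h import *
robot.move_to(W(-.042,-.0875,.112),Q)
h=robot.line_to(W(-.042,-.0875,.074),rate=.06,guard=4)
robot.sleep(.1); f0=F(5); print("down",h,f0.round(2),robot.sense()["position"],robot.sense()["time"])
if not h:
    # approach + gentle push
    h=robot.line_to(W(-.042,-.125,.074),rate=.02,guard=5)
    p=robot.sense(); f=F(4)-f0; c,s=np.cos(YAW),np.sin(YAW); d=p["position"][:2]-L[:2]
    print("push",h,"lock y",round(-s*d[0]+c*d[1],5),f.round(2),p["time"])
```

```text
down False [0.4  0.39 0.49] [ 0.4646425  -0.0669266   0.07817389] 34.8
push True lock y -0.1153 [-0.01  1.03  0.25] 36.1083
```

Run:
```python
from h import *
c,s=np.cos(YAW),np.sin(YAW)
f0=np.array([.4,.39,.49])
h=robot.line_to(W(-.042,-.135,.074),rate=.015,guard=7)
p=robot.sense(); d=p["position"][:2]-L[:2]; print(h,round(-s*d[0]+c*d[1],5),(F(4)-f0).round(2),p["time"])
y=-s*d[0]+c*d[1]
robot.line_to(W(-.042,y+.006,.074),rate=.05); 
robot.line_to(W(-.042,y+.006,.13),rate=.15)
robot.move_to(W(-.16,-.02,.17),Q)
a=avg("top","a3",3); b=avg("scene","a3",2); print(robot.sense()["time"])
import cv2
cv2.imwrite("pics/top3.png",cv2.resize(np.clip(a,0,255).astype(np.uint8)[180:240,285:385,::-1],None,fx=8,fy=8,interpolation=cv2.INTER_CUBIC))
cv2.imwrite("pics/scene3.png",cv2.resize(np.clip(b,0,255).astype(np.uint8)[160:250,270:390,::-1],None,fx=6,fy=6,interpolation=cv2.INTER_CUBIC))
```

```text
True -0.11534 [-0.28 -0.02 -0.21] 36.5583
38.2917
```

View pics/top3.png

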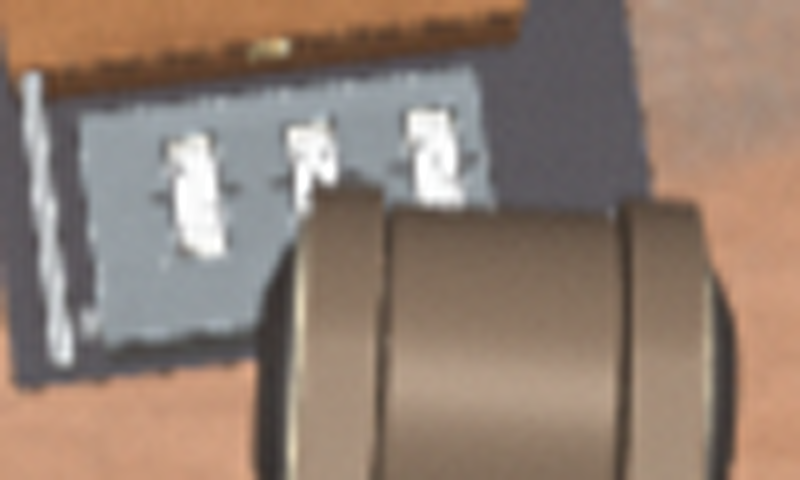

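View pics/scene3.png

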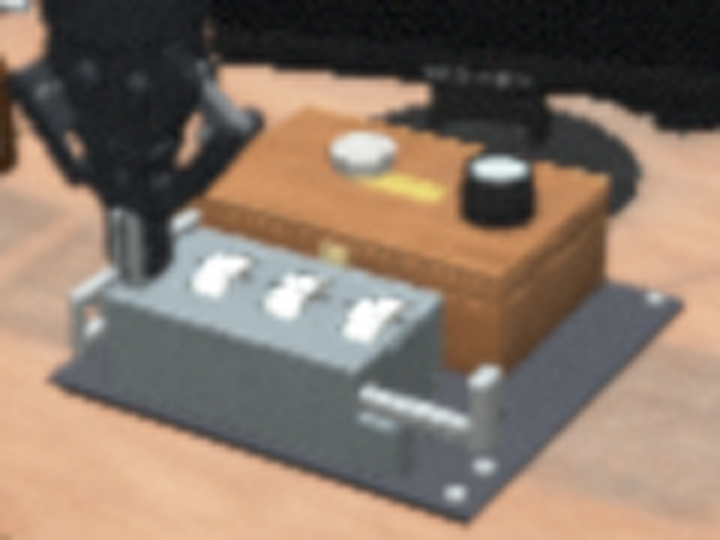

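Run:
```python
from h import *
import cv2
for y in(-.115,-.132): print(proj("scene",W(-.042,y,.077)),proj("top",W(-.042,y,.077)))
A=np.load("scene_avg0.npz")["a"].mean(2);B=np.load("scene_a3.npz")["a"].mean(2)
t=A[214:234,340:351].astype(np.float32)
up=lambda q:cv2.resize(q.astype(np.float32),None,fx=8,fy=8,interpolation=cv2.INTER_CUBIC)
r=cv2.matchTemplate(up(B[205:245,330:370]),up(t),cv2.TM_CCOEFF_NORMED); _,m,_,loc=cv2.minMaxLoc(r)
print(m,np.array(loc)/8+[330,205]-[340,214])
```

```text
[[345.02856584 220.13120843]] [[363.46736886 210.0491531 ]]
[[350.19855344 221.67860266]] [[369.04914286 209.36681495]]
0.9716830253601074 [5.    1.625]
```

```bash
python3 - <<'E'
from h import *
c,s=np.cos(YAW),np.sin(YAW)
def ly():
    d=robot.sense()["position"][:2]-L[:2]; return -s*d[0]+c*d[1]
robot.move_to(W(-.042,-.105,.112),Q)
h=robot.line_to(W(-.042,-.105,.074),rate=.06,guard=4)
robot.sleep(.1); f0=F(5); print(h,robot.sense()["time"])
y=-.113; robot.line_to(W(-.042,y,.074),rate=.04)
for k in range(10):
    f=F(3)-f0; print(round(y,4),round(ly(),5),f.round(2))
    if f[1]>7: break
    y-=.0006; robot.line_to(W(-.042,y,.074),rate=.02)
y=ly()
robot.line_to(W(-.042,y+.006,.074),rate=.05); 
robot.line_to(W(-.042,y+.006,.13),rate=.15)
robot.move_to(W(-.15,-.18,.16),Q)
a=avg("top","a4",3); b=avg("scene","a4",2); print(robot.sense()["time"])
import cv2
cv2.imwrite("pics/top4.png",cv2.resize(np.clip(a,0,255).astype(np.uint8)[180:240,285:385,::-1],None,fx=8,fy=8,interpolation=cv2.INTER_CUBIC))
cv2.imwrite("pics/top4full.png",np.clip(a,0,255).astype(np.uint8)[:,:,::-1])
E
python3 meas2.py x a4
```

```text
False 39.8917
-0.113 -0.1133 [-0.27  0.14 -0.07]
-0.1136 -0.11359 [-0.34  0.35 -0.05]
-0.1142 -0.11417 [-0.68  0.18 -0.15]
-0.1148 -0.11481 [-0.36  0.12  0.09]
-0.1154 -0.11526 [-0.61  0.83  0.4 ]
-0.116 -0.11543 [0.49 5.53 0.64]
-0.1166 -0.11553 [0.17 6.93 1.55]
-0.1172 -0.11563 [0.38 9.23 1.26]
43.8583
a4 -0.003 [(1.096, 7.8, 0.2), (4.204, 8.3, 0.2), (2.107, 7.9, 0.0)]
a4 -0.002 [(1.087, 8.9, 0.2), (4.196, 8.0, 0.2), (2.097, 7.1, 0.2)]
a4 -0.001 [(1.082, 8.2, 0.2), (4.185, 8.4, 0.0), (2.085, 9.1, 0.2)]
```

View pics/top4.png

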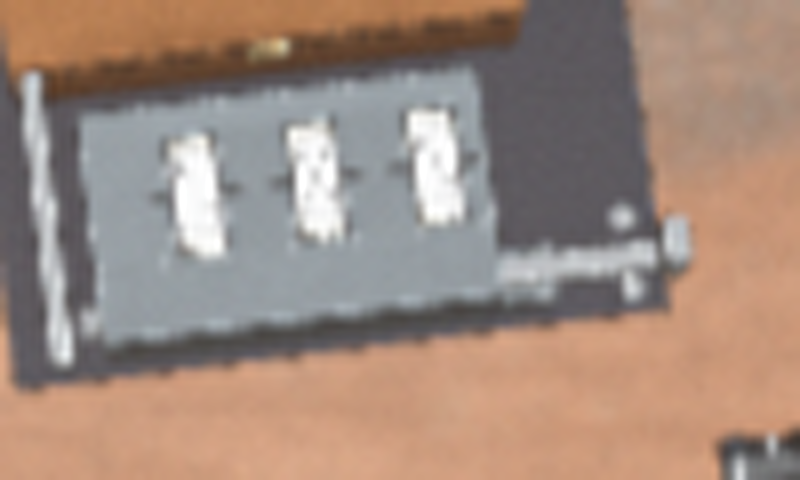

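View pics/top4full.png

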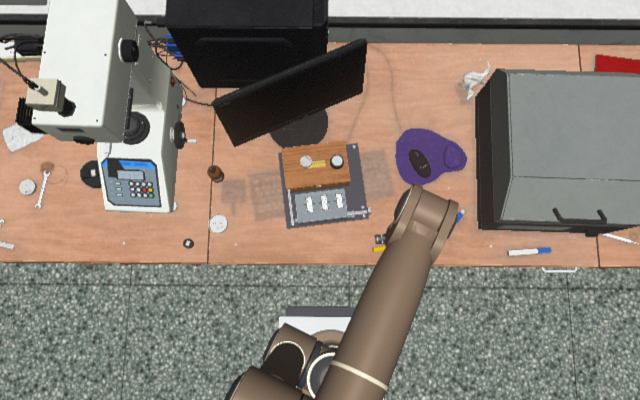

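The bolt sits against its solid stop: force rose to 9 N with no further travel. In the crop, the tab is at ~(677,240), the hasp eye is clear, and the wheels still read 2-5-3. The arm is clear of everything, so I'm handing it in.

Run:
```python
from workcell import robot
robot.close_job(); print(robot.sense()["time"])
```

```text
the job is handed in; nothing more can be done
the job is handed in; nothing more can be done
```

The lock is set to 2-5-3 and the bolt is slid right, out of the hasp eye, against its solid stop. I handed the job in at about 44 s of the 58 s allowed.

- **Wheels:** I rolled each wheel with the shut fingertips pressed down at about 9–10 N, the highest I read, then nudged each one after a camera check. The last overhead picture gave about 1.09, 4.20 and 2.10 rad, against the code values 1.047, 4.189 and 2.094. The left wheel is the least certain: counting the strokes put it nearer 1.03, but both figures are within 0.1 rad.
- **Bolt:** I pushed the tab right with a 5 N guard, and it slid freely. The scene camera showed it had moved about 16.5 mm of the 17 mm. A second push in small steps met a solid stop, rising to 9 N with almost no further travel. The wheel readings did not change afterwards.
- **Guard check:** An earlier push stopped on its guard while the force reading fell back to about 0 N. That is why I repeated it in small steps.
- **Surroundings:** The last full overhead picture shows the loupe, steel disc, dish, specimen mount and bottle in place. The arm hid the tweezers, USB stick, battery and part of the screwdriver in that view. It passed well above them, and I saw no contact, but I did not check their positions again.

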